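Nest the crucibles on the firebrick stand

ROBOT

A 6-joint arm with a two-finger parallel gripper is mounted at the origin on the work surface. World frame = base frame: x ahead of the robot, y to its left, z up, the work surface at z = 0. Lengths are in m, angles in rad, forces in N, time in s.
With the tool pointing down it reaches from about 0.275 to 1 m from the base axis. Payload 8.4 kg.
Tool frame: the origin (TCP) lies on the centre line of the jaws, within the pads' length; the fingertips stand 17 mm ahead of it and the grasp point (between the pads) lies 2 mm behind it (bot.tcp_to_tips is the z of the fingertips in the tool frame, in m); z points along the fingers, y is the line along which they close (so a half turn about z gives the same grasp; the last joint's range is limited). The gripper opens to 85 mm and grips with 20 to 120 N. Pads are 22 mm wide; open, the fingers measure 114 mm over their backs; the gripper's body (76 mm by 85 mm) begins 54 mm behind the grasp point. The pads swing forward as they close: fully open they stand 13 mm farther back than shut.
Start: joints at [-1.249, 0.353, 1.633, -0, 1.155, -0.002], TCP at [0.199, -0.593, 0.248] pointing down, gripper open.
Joint ranges: [-2.63, 2.63], [-0.92, 2.1], [0.06, 2.66], [-1.3, 4.44], [0, 2.69], [-3.02, 3.02]. Speed limits (rad/s): [2.22, 2.22, 2.79, 3.14, 3.14, 3.14].

INTERFACE

Orientations are given as a unit quaternion [x, y, z, w].
In Python, from workcell import bot, hand, kinematics, get_obs, vision, hand_in gives the robot as it stands. The module is installed in compiled form; this text tells all that it offers. Calls block until the motion is done:
- bot.reach(position, orientation): joint-space move of the TCP to a pose.
- bot.servo_line(position, ori=None, velocity=0.15): straight line of the TCP; ori=None keeps the orientation; velocity is the mean speed in m/s.
- bot.goto_joints(angles): joint-space move.
- hand.move_gripper(opening, strength=None): finger opening in m; strength is the grip in N (None keeps the last); returns when the fingers have stopped.
- bot.dwell(seconds).
- kinematics.solve_ik(position, orientation): joint angles nearest the present ones, or None.
- get_obs(): the state.
- vision.read_camera(name): name is "scene" or "top"; returns a dict with "frame" (480x640x3 uint8, red, green, blue), "intrinsics" (3x3 intrinsics, pixels), "dist" ([k1, k2, p1, p2, k3] as OpenCV has them; the pictures are not rectified), "view" (4x4, takes a point from world to camera coordinates). Camera axes: x right, y down, z forward; pixel columns grow to the right and rows downward; lengths in m; the calibration is good to about 2 mm. A picture is of the moment at which its call begins. There is no depth.
A pose or a line that the arm cannot do raises bot.IKError and nothing moves.
- hand_in(): hands the job in; it is judged then, once.
The state is a dict: "time_s": time; "joint_pos": joint angles; "joint_vel": joint speeds; "joint_efforts": joint torques, N m; "position": TCP position; "orientation": TCP orientation; "wrist_force": force on the tool from outside, world axes, zero at the start; "ft_torque": the same for the moment, N m; "gripper_width": finger opening in m; "grip_force": force on a finger pad.
Only numpy, scipy, OpenCV 4.12 (cv2) and the standard library are available. Lean on these libraries where they do the work, as an engineer would, in place of code of your own. Each camera call takes 0.05 s, during which the arm holds its last target. There are 200 camera calls.

TASK

Put the casting crucibles away as one nest on the round firebrick stand: first stand the widest crucible inside the stand's rim, then put the middle one into it, then the smallest into that, each upright and fully down on the floor of the one below, and last put the lid on the smallest. Take them one at a time, set each down without dropping it and let it go, and leave the bench block, jar, graver and hammer where they lie.

Things in the scene. Friction and masses are not known exactly. Their poses are not given: they have to be found in the camera images.
- stand: Fixed round firebrick stand, off-white, 100 mm across, like a low dish: floor 12 mm above the bench, 84 mm across, within a rim 18 mm high. Origin: centre of its underside, on the bench; z up. Does not move.
- crucible_large: Open, tapered round crucible of pale clay, upright on the bench (wide end up), the widest of the three. Outside 56 mm across the foot, 68 mm across the rim, 56 mm high; inner floor 14 mm above its underside, about 51 mm across; mouth 60 mm across. About 160 g. Walls 4 mm. Origin: centre of its underside; z up.
- crucible_middle: Open, tapered round crucible of pale clay, upright on the bench (wide end up), the middle one. Outside 44 mm across the foot, 52 mm across the rim, 60 mm high; inner floor 14 mm above its underside, about 37 mm across; mouth 44 mm across. Nested, it stands 18 mm proud of the large one's rim: hold it by its top 14 mm. About 100 g. Walls 4 mm. Origin: centre of its underside; z up.
- crucible_small: Open, tapered round crucible of pale clay, upright on the bench (wide end up), the narrowest. Outside 31 mm across the foot, 38 mm across the rim, 64 mm high; mouth 30 mm across. Nested, it stands 18 mm proud of the middle one's rim: hold it by its top 14 mm. About 60 g. Walls 4 mm. Origin: centre of its underside; z up.
- lid: Round lid of the same clay, knob up: from below a spigot 24 mm across, 8 mm high, that goes into the small crucible's mouth; a disc 44 mm across at 8 to 14 mm height that rests on its rim; a knob 18 mm across at 14 to 34 mm height to hold it by. Seated, its origin is 56 mm above the small crucible's. About 40 g. Origin: centre of the spigot's underside; z up.
- bench_block: Bystander: square steel bench block, 62 x 62 x 18 mm, loose, among the task's things. Origin: centre of its underside.
- jar: Bystander: closed amber glass jar with a dark steel lid, 52 mm across, 62 mm high, loose, among the task's things. Origin: centre of its underside.
- graver: Bystander: graver with a bulbous pale wooden handle and a thin steel blade, 120 mm long along its x axis, 40 mm high, lying loose on the far side. Origin: on the bench, near its middle.
- hammer: Bystander: hammer, 260 mm long along its x axis, lying loose on the robot's right. Origin: on the bench, under its middle.
There are look-alikes about, which are no part of the job. What is shaped like the lid but blue, green or yellow is not meant.

How it is judged:
By the outcome, as a careful person would: the job done as asked, in the order asked, and still so for the second after the job is handed in, with the robot touching nothing.
It also fails if it takes over 112 s, if anything falls off the work surface, if the arm or the gripper's body presses on something with over 40 N, if the wrist force passes 120 N, or if a joint passes its speed limit or range.

## Working session

There is one attempt and no reset: what is moved stays moved. The work goes in short steps, each a Python script; the robot and the scene stay as the last script left them, time stands still between calls to the robot, and variables do not carry over. Pictures are saved under pics/ and viewed, at most 14 in all, crops included, and the job is handed in when it is done.

```bash
mkdir -p pics
python3 - <<'E'
from workcell import *
import cv2,numpy as np,pickle
d={}
for n in("scene","top"):
    c=vision.read_camera(n); d[n]=c; cv2.imwrite(f"pics/{n}0.png",c["frame"][:,:,::-1])
    V=np.array(c["view"]); print(n,np.round(-V[:3,:3].T@V[:3,3],3),np.round(V[2,:3],3),np.round(c["intrinsics"],1).tolist(),c["dist"])
pickle.dump(d,open("cams0.pkl","wb"))
o=get_obs();print(o)
E
```

```text
scene [ 1.46  -0.403  0.816] [-0.713  0.252 -0.654] [[582.4, 0.0, 316.5], [0.0, 582.4, 239.6], [0.0, 0.0, 1.0]] [0.00762883 0.         0.         0.         0.        ]
top [ 0.524 -0.111  1.071] [ 0.052  0.001 -0.999] [[540.1, 0.0, 328.1], [0.0, 540.1, 259.2], [0.0, 0.0, 1.0]] [-0.02109484  0.          0.          0.          0.        ]
{'time_s': 0.1, 'joint_pos': array([-1.24938593e+00,  3.53574024e-01,  1.63406121e+00, -2.58721345e-05,
        1.15516358e+00, -2.38360069e-03]), 'joint_vel': array([-1.69499035e-03, -1.29164775e-03, -8.25489305e-04, -1.14626493e-05,
       -1.08476856e-03,  1.23774191e-03]), 'joint_efforts': array([ 1.67610964e-03, -6.06357408e+01, -3.42816532e+01,  1.19061319e-04,
        3.84337021e-03,  5.81263208e-06]), 'position': array([ 0.19873117, -0.59214634,  0.24763915]), 'orientation': array([ 9.86922258e-01,  1.61195820e-01, -1.07473712e-04, -5.93547302e-04]), 'wrist_force': array([-0.0275127 , -0.44075234, -0.40385246]), 'ft_torque': array([-0.04270963, -0.03696424, -0.03325539]), 'grip_force': 0.0, 'gripper_width': 0.08551291832727698}
```

View pics/scene0.png

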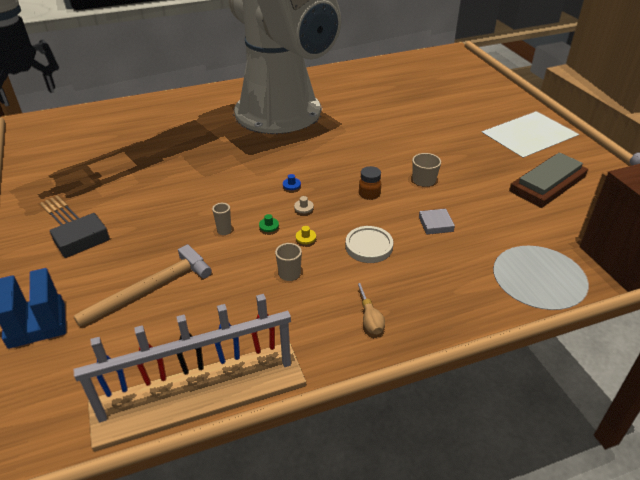

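View pics/top0.png

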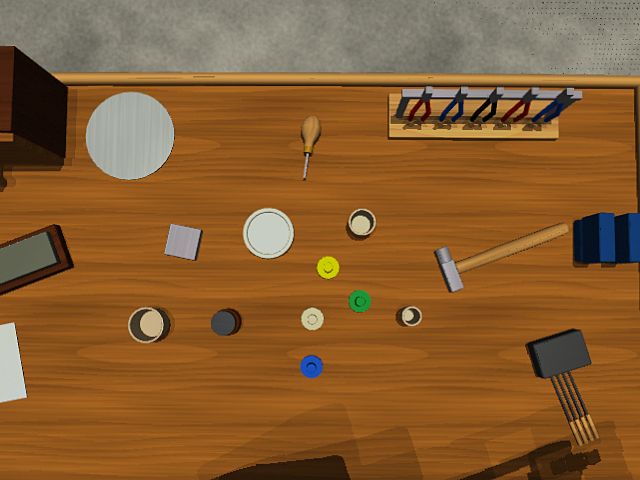

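Pictures: large crucible scene (425,170)/top (149,325); middle (289,262)/(362,222); small (222,219)/(411,316); stand (369,243)/(268,233). Lid candidates: pale (304,205)/(312,319), blue (291,184)/(311,366), green (269,224)/(359,301), yellow (306,236)/(328,267); the pale clay one is meant. Other round pale things: the disc at top (130,135), much too large and flat, not the stand. I check the choices in one crop with masks.

```bash
cat > seg.py <<'E'
import cv2,numpy as np,pickle
P={"scene":dict(large=(425,170),middle=(289,262),small=(222,219),lid=(304,205),stand=(369,243)),
   "top":dict(large=(149,325),middle=(362,222),small=(411,316),lid=(312,319),stand=(268,233))}
def mask(frame):
    hsv=cv2.cvtColor(frame,cv2.COLOR_RGB2HSV)
    return ((hsv[...,1]<110)&(hsv[...,2]>40)).astype(np.uint8)*255
def contour(frame,uv):
    cs,_=cv2.findContours(mask(frame),cv2.RETR_EXTERNAL,cv2.CHAIN_APPROX_NONE)
    cs=[c for c in cs if len(c)>15]
    return max(cs,key=lambda c:cv2.pointPolygonTest(c,tuple(map(float,uv)),True))
E
python3 - <<'E'
from seg import *
d=pickle.load(open("cams0.pkl","rb"));rows=[]
for n in P:
    f=d[n]["frame"];r=[];r2=[]
    for k,(u,v) in P[n].items():
        c=contour(f,(u,v));print(n,k,cv2.boundingRect(c),cv2.contourArea(c))
        t=cv2.resize(f[v-32:v+32,u-32:u+32],(160,160),interpolation=cv2.INTER_NEAREST)[:,:,::-1].copy()
        r.append(t);t2=t.copy();cv2.drawContours(t2,[((c-[u-32,v-32])*2.5+1).astype(int)],-1,(0,0,255),1);r2.append(t2)
        hsv=cv2.cvtColor(f,cv2.COLOR_RGB2HSV)
        print([hsv[v+dy,u+dx].tolist() for dx,dy in((0,0),(8,0),(-8,0),(0,8),(25,12))])
    rows+=[np.hstack(r)]
    rows+=[np.hstack(r2)]
cv2.imwrite("pics/crop0.png",np.vstack(rows)[:600])
cv2.imwrite("pics/crop0.png",cv2.resize(np.vstack(rows),(750,600),interpolation=cv2.INTER_AREA))
E
```

```text
scene large (412, 153, 29, 33) 734.0
[[18, 77, 73], [18, 77, 73], [18, 83, 71], [18, 78, 75], [14, 168, 146]]
scene middle (275, 243, 27, 38) 768.0
[[18, 75, 75], [18, 77, 73], [16, 76, 77], [19, 75, 75], [14, 168, 156]]
scene small (212, 203, 19, 32) 427.5
[[18, 74, 76], [14, 113, 86], [15, 137, 110], [19, 73, 77], [14, 167, 156]]
scene lid (294, 196, 20, 18) 211.5
[[17, 73, 80], [17, 78, 197], [17, 76, 198], [16, 106, 70], [15, 166, 161]]
scene stand (345, 226, 49, 37) 1380.0
[[20, 46, 216], [20, 46, 217], [20, 46, 217], [21, 44, 216], [14, 165, 142]]
top large (128, 307, 41, 36) 1062.5
[[19, 84, 200], [18, 82, 199], [19, 81, 208], [19, 82, 202], [15, 205, 133]]
top middle (348, 209, 28, 27) 543.0
[[25, 63, 201], [18, 114, 56], [25, 63, 203], [25, 64, 202], [15, 207, 161]]
top small (400, 306, 22, 20) 304.0
[[26, 61, 205], [18, 107, 55], [20, 82, 197], [21, 78, 144], [14, 204, 126]]
top lid (301, 307, 23, 23) 372.0
[[25, 62, 201], [25, 61, 201], [26, 60, 200], [26, 63, 202], [15, 206, 152]]
top stand (243, 208, 51, 51) 1970.0
[[46, 14, 205], [45, 12, 205], [46, 14, 205], [45, 13, 204], [15, 205, 154]]
```

View pics/crop0.png

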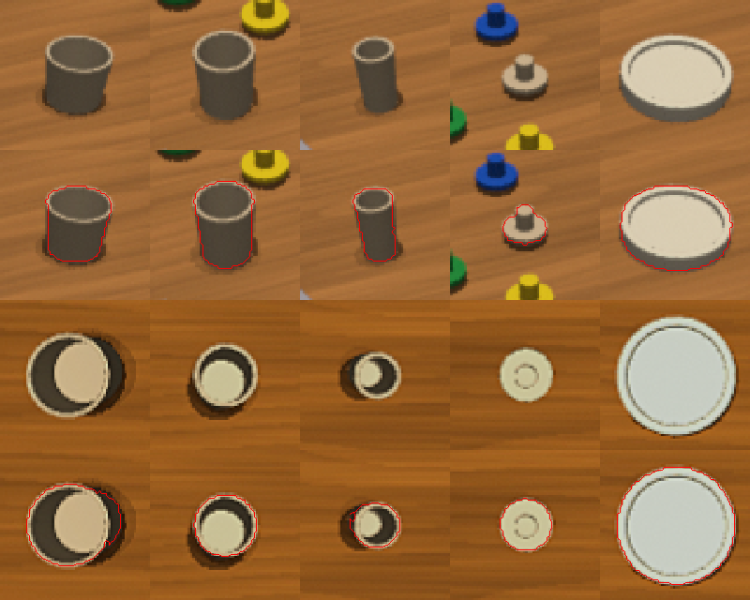

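The crops confirm: three hollow pale crucibles of decreasing size, the pale knobbed lid, and the dished stand; bright rims are cleanly separable. Now rim circles across the two views.

```bash
cat > meas.py <<'E'
from seg import *
from scipy.optimize import minimize_scalar,least_squares
def bright(frame):
    hsv=cv2.cvtColor(frame,cv2.COLOR_RGB2HSV)
    return ((hsv[...,1]<110)&(hsv[...,2]>125)).astype(np.uint8)*255
def edge(cam,uv,half,lower=False):
    m=np.zeros((480,640),np.uint8);u,v=uv
    cv2.rectangle(m,(u-half,v-half),(u+half,v+half),255,-1)
    m&=bright(cam["frame"])
    n,l,s,_=cv2.connectedComponentsWithStats(m)
    keep=np.isin(l,[i for i in range(1,n) if s[i,4]>=5]).astype(np.uint8)
    h=cv2.convexHull(cv2.findNonZero(keep))
    f=np.zeros_like(m);cv2.fillPoly(f,[h],255)
    c=max(cv2.findContours(f,0,cv2.CHAIN_APPROX_NONE)[0],key=len)[:,0].astype(float)
    c+=0.5*(c-c.mean(0))/np.linalg.norm(c-c.mean(0),axis=1,keepdims=True) # boundary pixel centre -> outer edge
    if lower:
        k=c[c[:,0]>=c[:,0].max()-.6][:,1].mean();k2=c[c[:,0]<=c[:,0].min()+.6][:,1].mean()
        c=c[c[:,1]>=(k+k2)/2]
    return c
def cast(cam,pts,z):
    K=np.array(cam["intrinsics"]);V=np.array(cam["view"])
    r=cv2.undistortPoints(np.asarray(pts,float).reshape(-1,1,2),K,np.array(cam["dist"]))[:,0]
    d=np.c_[r,np.ones(len(r))]@V[:3,:3];C=-V[:3,:3].T@V[:3,3]
    return (C+d*((z-C[2])/d[:,2])[:,None])[:,:2]
def circ(p):
    m=p.mean(0);f=lambda q:np.hypot(*(p-q[:2]).T)-q[2]
    s=least_squares(f,[*m,.03],loss="soft_l1",f_scale=.001);return s.x
def rim(cams,pos,half,lower=False):
    e={n:edge(cams[n],pos[n],half[n],lower and n=="scene") for n in cams}
    g=lambda z:[circ(cast(cams[n],e[n],z)) for n in ("top","scene")]
    z=minimize_scalar(lambda z:np.hypot(*(g(z)[0]-g(z)[1])[:2]),bounds=(0,.15),method="bounded").x
    return z,g
E
python3 - <<'E'
from meas import *
d=pickle.load(open("cams0.pkl","rb"))
H=dict(large=(24,20,.056),middle=(20,21,.060),small=(14,18,.064),lid=(14,13,.014),stand=(30,30,.018))
for k,(ht,hs,zn) in H.items():
    z,g=rim(d,{n:P[n][k] for n in P},dict(top=ht,scene=hs),k in("lid","stand"))
    print(k,"z %.4f nominal %.3f"%(z,zn),"| at z nominal top",np.round(g(zn)[0],4),"scene",np.round(g(zn)[1],4))
for k,uv,z in(("jar",(224,322),.062),("block",(183,242),.018),("graver",(308,145),.02),("tip",(305,179),.01),("hammerhead",(449,269),.02),("blue",(311,366),.014),("green",(359,301),.014),("yellow",(328,267),.014)):
    print(k,np.round(cast(d["top"],[uv],z),3))
E
```

```text
large z 0.0548 nominal 0.056 | at z nominal top [0.4533 0.2314 0.034 ] scene [0.4543 0.2295 0.0344]
middle z 0.0586 nominal 0.060 | at z nominal top [ 0.6487 -0.1737  0.0259] scene [ 0.6499 -0.1757  0.0261]
small z 0.0627 nominal 0.064 | at z nominal top [ 0.4727 -0.266   0.0188] scene [ 0.4738 -0.2685  0.0191]
lid z 0.0127 nominal 0.014 | at z nominal top [ 0.4641 -0.0797  0.0224] scene [ 0.4651 -0.0819  0.0222]
stand z 0.0171 nominal 0.018 | at z nominal top [0.6311 0.0075 0.0504] scene [0.6317 0.006  0.0507]
jar [[0.459 0.083]]
block [[0.612 0.174]]
graver [[ 0.805 -0.07 ]]
tip [[ 0.739 -0.064]]
hammerhead [[ 0.561 -0.347]]
blue [[ 0.372 -0.078]]
green [[ 0.498 -0.171]]
yellow [[ 0.564 -0.111]]
```

Two-view heights agree with the text (all about 1.3 mm low, so a common bias). Closing along world y everywhere makes y self-centring and x relative. First measure fingertip reach at a half-closed opening with a gentle touch on free bench, then the large crucible.

```bash
cat > rob.py <<'E'
from workcell import *
import numpy as np
Q=[1,0,0,0]
OBJ=dict(large=(.4538,.2305),middle=(.6493,-.1747),small=(.4733,-.2672),lid=(.4646,-.0808),stand=(.6314,.0068))
def fz(): return get_obs()["wrist_force"][2]
def down(x,y,z0,z1,thr=3.,step=.001):
    """straight down in steps until contact; returns TCP height"""
    bot.servo_line([x,y,z0],velocity=.1); bot.dwell(.15); b=fz(); z=z0
    while z>z1:
        z-=step; bot.servo_line([x,y,z],velocity=.03)
        if abs(fz()-b)>thr: break
    o=get_obs();print("down stop z %.4f tcp %.4f dF %.1f t %.1f"%(z,o["position"][2],o["wrist_force"][2]-b,o["time_s"])); return z
def st(m=""):
    o=get_obs();print(m,np.round(o["position"],4),"w %.4f g %.1f t %.1f"%(o["gripper_width"],o["grip_force"],o["time_s"]),np.round(o["wrist_force"],1))
E
python3 - <<'E'
from rob import *
print(bot.tcp_to_tips)
hand.move_gripper(.052,40);print(bot.tcp_to_tips)
bot.reach([.36,.33,.12],Q);st()
down(.36,.33,.030,.004)
bot.servo_line([.36,.33,.03]);hand.move_gripper(.085);print(bot.tcp_to_tips);st()
E
```

```text
0.017
0.017
 [0.3604 0.3298 0.1201] w 0.0521 g 0.0 t 3.8 [-0.  -0.7  0.9]
down stop z 0.0130 tcp 0.0136 dF 12.5 t 9.3
0.017
 [0.3599 0.3299 0.0297] w 0.0852 g 0.0 t 10.0 [-0.4  0.4  0.2]
```

```bash
cat >> rob.py <<'E'
def pick(k,zg,wopen,strength=40,lift=.15):
    x,y=OBJ[k]; hand.move_gripper(wopen)
    bot.reach([x,y,zg+.075],Q); bot.servo_line([x,y,zg],velocity=.12)
    hand.move_gripper(0.005,strength); st("gripped")
    bot.servo_line([x,y,zg+lift],velocity=.15); st("lifted")
def place(zg,base,thr=3.,clear=.05,wopen=.085):
    """base: height of the floor the object is to stand on"""
    x,y=OBJ["stand"]; z=zg+base
    bot.reach([x,y,z+clear],Q); zc=down(x,y,z+.004,z-.004,thr)
    return zc
def release(zc,wopen,up=.1):
    x,y=OBJ["stand"]; hand.move_gripper(wopen); st("open")
    bot.servo_line([x,y,zc+up],velocity=.15); st("up")
def snap(tag):
    import cv2,pickle
    d={n:vision.read_camera(n) for n in("scene","top")}
    pickle.dump(d,open(f"cams_{tag}.pkl","wb"));return d
E
python3 - <<'E'
from rob import *
bot.servo_line([.36,.33,.12])
pick("large",.0405,.085,lift=.09)
zc=place(.0405,.012)
bot.dwell(.1);st("down")
release(zc,.085,.12)
OB=OBJ["middle"]
bot.reach([*OB,.15],Q);snap("L");st()
E
python3 - <<'E'
from meas import *
d=pickle.load(open("cams_L.pkl","rb"))
z,g=rim(d,dict(scene=(369,215),top=(265,232)),dict(top=32,scene=40));print(z,g(.068))
a=d["scene"]["frame"][150:300,280:440];b=d["top"]["frame"][165:315,190:350]
cv2.imwrite("pics/L.png",cv2.resize(np.hstack([a,b]),(800,375))[:,:,::-1])
E
```

```text
gripped [0.4544 0.2309 0.0418] w 0.0650 g 42.2 t 12.7 [-2.4  0.4  7.5]
lifted [0.4534 0.2303 0.1301] w 0.0643 g 44.5 t 13.4 [ 0.1 -0.3 -0.8]
down stop z 0.0535 tcp 0.0538 dF 5.7 t 16.0
down [0.6316 0.0068 0.0538] w 0.0646 g 44.9 t 16.1 [-1.4 -0.8  5.3]
open [0.6313 0.0068 0.0533] w 0.0848 g 0.0 t 16.5 [-0.  -0.3 -0.2]
up [0.6307 0.0068 0.1726] w 0.0849 g 0.0 t 17.4 [-0.2 -0.6  0.2]
 [ 0.6494 -0.1728  0.1501] w 0.0850 g 0.0 t 18.3 [-0.2 -0.2 -1.2]
0.03176240755231756 [array([0.62597372, 0.0018737 , 0.04793728]), array([ 0.66792794, -0.01317102,  0.06036403])]
```

View pics/L.png

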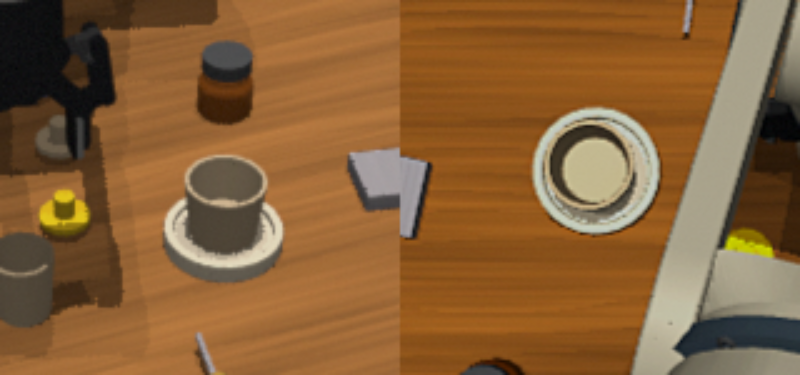

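Large stands upright within the stand's rim (rim centre at about scene (370,222), top (266,231)). Check its centre from the top rim by clay saturation.

Run:
```python
import meas
from meas import *
d=pickle.load(open("cams_L.pkl","rb"))
for s in(30,38,46):
    def b(frame):
        h=cv2.cvtColor(frame,cv2.COLOR_RGB2HSV); return ((h[...,1]<115)&(h[...,1]>s)&(h[...,2]>120)).astype(np.uint8)*255
    meas.bright=b
    for half in(18,20,22):
        print(s,half,np.round(circ(cast(d["top"],edge(d["top"],(265,231),half),.068)),4))
```

```text
30 18 [0.6296 0.0071 0.0375]
30 20 [0.6289 0.0066 0.0417]
30 22 [0.6281 0.0056 0.0444]
38 18 [0.6297 0.0071 0.0374]
38 20 [0.629  0.0058 0.0401]
38 22 [0.6284 0.0063 0.0428]
46 18 [0.6284 0.0069 0.0359]
46 20 [0.6266 0.0056 0.0376]
46 22 [0.6284 0.0062 0.0413]
```

Run:
```python
from meas import *
d=pickle.load(open("cams_L.pkl","rb"))
f=cv2.cvtColor(d["top"]["frame"],cv2.COLOR_RGB2GRAY)[200:262,235:297]
g=cv2.resize(f,None,fx=6,fy=6,interpolation=cv2.INTER_CUBIC)
c=cv2.HoughCircles(g,cv2.HOUGH_GRADIENT_ALT,1.5,5,param1=150,param2=.6,minRadius=75,maxRadius=130)
for u,v,r in (c[0] if c is not None else []):
    p=np.array([(u+.5)/6-.5+235,(v+.5)/6-.5+200]);print(p,r/6,np.round(cast(d["top"],[p],.068),4),"r mm",r/6/540*1.003*1000)
print(cast(d["top"],[(265.5,230.7)],.068))
```

```text
[263.33334 230.58333] 19.784525 [[0.6298 0.0104]] r mm 36.747925
[264.33334 238.58333] 19.25707 [[0.6149 0.0083]] r mm 35.768227
[265.83334 230.58333] 17.022053 [[0.6299 0.0057]] r mm 31.616886
[271.08334 230.08333] 20.541422 [[ 0.6308 -0.0041]] r mm 38.15379
[265.83334 240.08333] 19.748323 [[0.6121 0.0055]] r mm 36.680683
[271.08334 230.08333] 17.477242 [[ 0.6308 -0.0041]] r mm 32.462357
[272.83334 237.08333] 19.957708 [[ 0.6177 -0.0075]] r mm 37.069595
[268.08334 225.58333] 18.626656 [[0.6392 0.0016]] r mm 34.59729
[264.33334 238.58333] 16.37798 [[0.6149 0.0083]] r mm 30.420582
[268.33334 239.08333] 15.167889 [[0.614  0.0009]] r mm 28.172949
[268.08334 225.58333] 15.168124 [[0.6392 0.0016]] r mm 28.173388
[265.33334 232.83333] 15.085351 [[0.6256 0.0066]] r mm 28.019642
[271.08334 236.58333] 13.6179 [[ 0.6187 -0.0042]] r mm 25.29399
[271.08334 232.08333] 15.784738 [[ 0.6271 -0.0041]] r mm 29.31869
[[0.62963046 0.00632477]]
```

Rim centre ≈ (0.630, 0.006) in the top view, within about 1.5 mm of the expected place. On with the middle one.

```bash
sed -i 's/stand=(.6314,.0068)/stand=(.6310,.0062)/; s/down(x,y,z+.004/down(x,y,z+.008/' rob.py
python3 - <<'E'
from rob import *
zg=.0615
pick("middle",zg,.075,lift=.10)
zc=place(zg,.026,clear=.07)
bot.dwell(.1);st("down, expected %.4f"%(zg+.026))
E
```

```text
gripped [ 0.6502 -0.1749  0.063 ] w 0.0496 g 40.9 t 19.9 [-0.3  0.7  6. ]
lifted [ 0.6486 -0.1745  0.1606] w 0.0493 g 41.6 t 20.8 [-0.3  0.6 -2.2]
down stop z 0.0885 tcp 0.0890 dF 6.9 t 24.2
down, expected 0.0875 [0.6313 0.0062 0.089 ] w 0.0493 g 42.1 t 24.3 [-1.4  0.7  5.6]
```

Contact 26.0 mm above the pick height: down on the floor. Release and look.

Run:
```python
from rob import *
release(.0885,.072,.10)
bot.reach([*OBJ["small"],.16],Q);d=snap("M");st()
import cv2
a=d["scene"]["frame"][150:300,280:440];b=d["top"]["frame"][165:315,190:350]
import numpy as np
cv2.imwrite("pics/M.png",cv2.resize(np.hstack([a,b]),(800,375),interpolation=cv2.INTER_CUBIC)[:,:,::-1])
```

```text
open [0.6309 0.0062 0.0883] w 0.0722 g 0.0 t 24.6 [ 0.6  0.4 -0.8]
up [0.6304 0.0062 0.1877] w 0.0720 g 0.0 t 25.4 [-1.3 -0.7 -1.4]
 [ 0.4742 -0.2664  0.1601] w 0.0722 g 0.0 t 26.8 [ 0.5 -0.3 -0.2]
```

View pics/M.png

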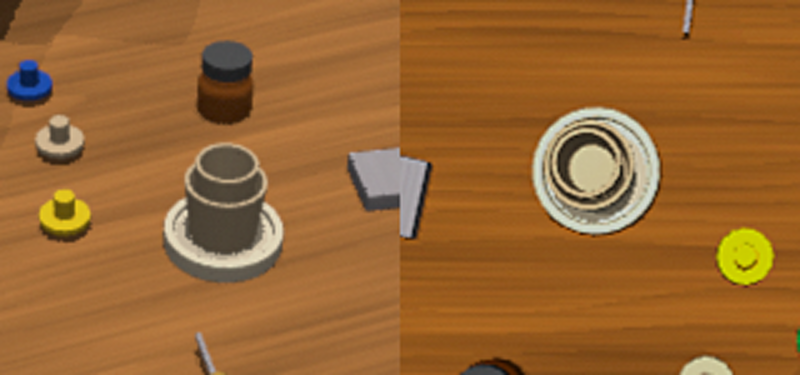

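Middle is nested upright and concentric, about 18 mm proud (rim at top (265,230)). Next the small one.

Run:
```python
from rob import *
zg=.067
pick("small",zg,.060,lift=.11)
zc=place(zg,.040,clear=.08)
bot.dwell(.1);st("down, expected %.4f"%(zg+.040))
```

```text
gripped [ 0.4741 -0.2675  0.0682] w 0.0361 g 39.4 t 28.4 [-0.5  1.3  7.1]
lifted [ 0.4728 -0.2669  0.1763] w 0.0361 g 40.0 t 29.3 [-0.3 -0.8 -1.2]
down stop z 0.1070 tcp 0.1082 dF 10.7 t 33.5
down, expected 0.1070 [0.6318 0.0062 0.1082] w 0.0361 g 40.8 t 33.6 [-1.2  0.3  9.8]
```

Run:
```python
from rob import *
release(.107,.058,.10)
bot.reach([*OBJ["lid"],.14],Q);d=snap("S");st()
import cv2
a=d["scene"]["frame"][150:300,280:440];b=d["top"]["frame"][165:315,190:350]
cv2.imwrite("pics/S.png",cv2.resize(np.hstack([a,b]),(800,375),interpolation=cv2.INTER_CUBIC)[:,:,::-1])
```

```text
open [0.6307 0.0062 0.1067] w 0.0582 g 0.0 t 34.0 [ 0.2  0.2 -0.3]
up [0.6304 0.0062 0.2062] w 0.0579 g 0.0 t 34.8 [-1.1  0.2 -0.5]
 [ 0.4668 -0.0806  0.1406] w 0.0582 g 0.0 t 35.7 [0.2 0.5 0.1]
```

View pics/S.png

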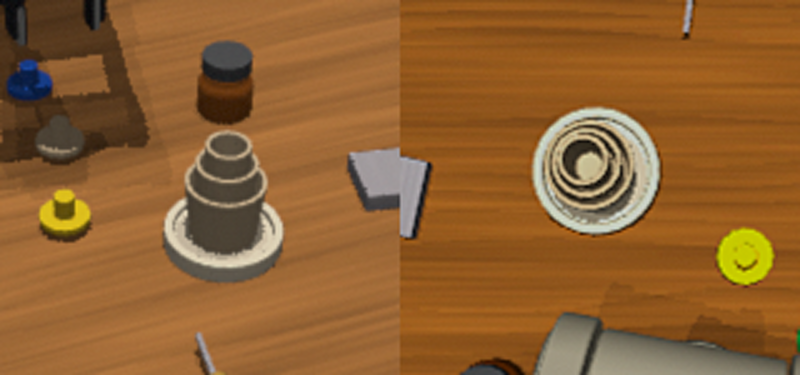

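All three are nested concentrically. Now the pale lid (scene (304,205)).

Run:
```python
from rob import *
zg=.0345
pick("lid",zg,.045,strength=30,lift=.14)
zc=place(zg,.096,clear=.05)
bot.dwell(.1);st("down, expected %.4f"%(zg+.096))
d=snap("D0")
import cv2
a=d["scene"]["frame"][130:280,280:440]
cv2.imwrite("pics/D0.png",cv2.resize(a,(640,600),interpolation=cv2.INTER_CUBIC)[:,:,::-1])
```

```text
gripped [ 0.4652 -0.0809  0.0352] w 0.0156 g 29.3 t 37.4 [-0.3  0.   7.8]
lifted [ 0.464  -0.0807  0.1738] w 0.0154 g 29.2 t 38.4 [-0.2  0.9 -0.3]
down stop z 0.1305 tcp 0.1314 dF 8.1 t 41.9
down, expected 0.1305 [0.6315 0.0061 0.1314] w 0.0150 g 29.8 t 42.0 [-1.2 -0.2  6.8]
```

View pics/D0.png

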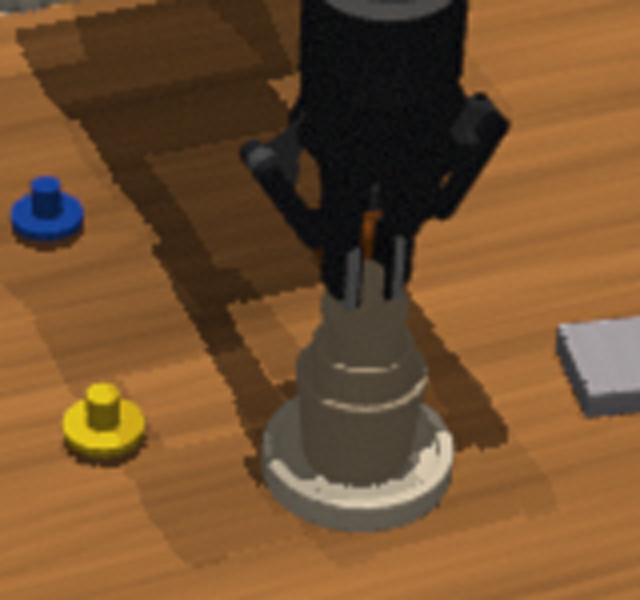

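Contact 96.2 mm above the pick height: spigot in, disc on the rim. Release, back off and check.

Run:
```python
from rob import *
release(.1305,.045,.09)
bot.reach([.40,-.22,.25],Q);bot.dwell(.5);d=snap("E");st()
import cv2
a=d["scene"]["frame"][130:280,280:440];b=d["top"]["frame"][165:315,190:350]
cv2.imwrite("pics/E.png",cv2.resize(np.hstack([a,b]),(800,375),interpolation=cv2.INTER_CUBIC)[:,:,::-1])
```

```text
open [0.6308 0.0062 0.1303] w 0.0447 g 0.0 t 42.5 [-0.2 -0.1  0.7]
up [0.6305 0.0062 0.2197] w 0.0448 g 0.0 t 43.3 [ 0.5  0.  -0.7]
 [ 0.4  -0.22  0.25] w 0.0448 g 0.0 t 45.1 [-0.5 -0.4 -0. ]
```

View pics/E.png

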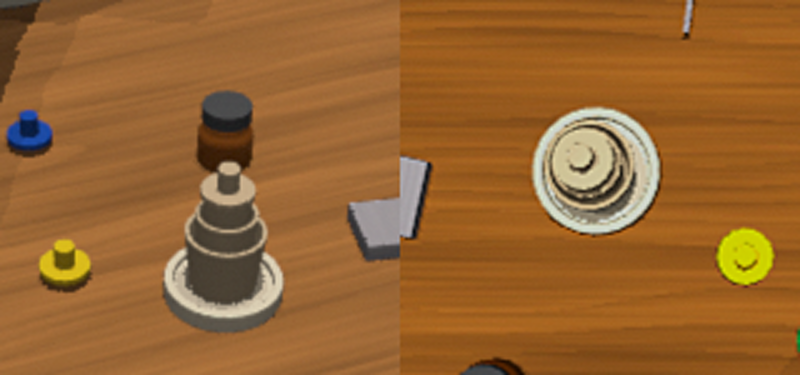

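The lid sits level on the smallest crucible, the nest is upright in the stand, and the jar, block and the other lids have not moved. I hand in.

```bash
python3 -c "
from workcell import hand_in
print(hand_in())"
```

```text
the job is handed in; nothing more can be done
None
```

The job is done and handed in at about 45 s: the large, middle and small crucibles are nested on the stand with the pale lid on top; contact heights and the last pictures show each one fully down and upright.

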